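# Change drawers on an interlocked bench unit

### The job

The little two-drawer unit on the bench lets only one drawer out at a time, and one was left open. Push the open drawer fully home so that the interlock frees its neighbour, swing the hasp well clear of the neighbour's catch post, and pull that drawer out as far as it goes. Leave the first drawer shut and everything standing around or on the unit where it is.

Things in the scene. Friction and masses are not known exactly. Their poses are not given: they have to be found in the camera images.
- unit: Grey two-drawer bench unit, fixed, 146 deep x 270 wide x 110 mm high. Origin on the bench under the middle of its front; x points into it (drawers slide out along -x), y left, z up. Two white fronts (116 wide, 10 to 100 mm up) centred 60 mm left and right; which drawer is on which side varies. Interlocked: while one is over 4 mm out, the other moves only a few mm.
- drawer_a (a joint): How far out the drawer that starts open is, in m: 0 fully shut, stop at 0.085. Moves along the unit's -x. It needs 2 to 4 N to slide and stays where it is left.
- drawer_b (a joint): How far out the drawer that starts shut is (the one with the catch post and hasp), in m: 0 fully shut, stop at 0.085. Moves as drawer_a does, and is blocked within about 10 mm by the hasp while that is hooked.
- drawer_a_handle (a point): Middle of the bar handle of the drawer that starts open. Round bar 11 mm thick, about 90 mm long along the unit's y, 80 mm above the bench, axis 42 mm in front of the white front, so 36 mm is free between bar and front. Two 9 mm posts, each 34 mm from the middle, hold it. Moves with the drawer.
- drawer_b_handle (a point): Middle of the like handle of the drawer that starts shut. The catch post (8 mm thick) stands in front of this front 40 mm to the right (-y) of the handle's middle, 8 mm off the front, its top 126 mm above the bench; the middle of the gap behind the bar is free.
- hasp (a joint): Hasp angle, rad: 0 hooked round the front of the catch post (starts below 0.06), grows as it swings left (+y of the unit, clockwise from above), stop at 1.4; post free beyond about 0.25. Flat steel, 5 mm thick, 100 mm long, 114 to 119 mm above the bench on top of the unit; about 1 N at its stud moves it and it stays where left.
- hasp_pivot (a point): Axis (vertical) of the hasp's pivot pin on top of the unit, 60 mm behind the front, straight behind the catch post; 116 mm above the bench, the pin's top at 124 mm.
- hasp_stud (a point): Middle of the upright stud on the hasp by which it is pushed: 12 mm thick (16 mm at its cap), from 119 to 147.5 mm above the bench, the point 133 mm up; 56 mm from the pivot axis. Moves with the hasp.
- timer: White lab timer 62 x 65 x 18 mm standing loose on top of the unit near the back; origin under its middle. Leave it alone.
- petri_stack: Stack of petri dishes, 92 mm across, 57 mm high, left of the unit; origin under its middle. Leave it alone.
- small_beaker: Glass beaker 60 mm across, 74 mm high, in front of and left of the unit; origin under its middle. Leave it alone. Fixed things about: a grey column, higher than the arm's work, at x 0.40 to 0.70 m, y 0.39 to 0.59 m; a white box 200 mm high between robot and unit (x up to 0.42 m, y -0.19 to 0.03 m); clear tubs and glassware up to 200 mm high to both sides.

How it is judged:
By the outcome, as a careful person would: the job done as asked, in the order asked, and still so for the second after the job is handed in, with the robot touching nothing.
It also fails if it takes over 53 s, if anything falls off the work surface, if the arm or the gripper's body presses on something with over 40 N, if the wrist force passes 120 N, or if a joint passes its speed limit or range.

### The arm

A 6-joint arm with a two-finger parallel gripper is mounted at the origin on a cart in front of the work surface, level with it; the furniture and walls round the work are solid. World frame = base frame: x ahead of the robot, y to its left, z up, the work surface at z = 0. Lengths are in mm, angles in rad, forces in N, time in s.
With the tool pointing down it reaches from about 350 to 775 mm from the base axis. Payload 7.3 kg.
Tool frame: the origin (TCP) lies at the very end of the fingers, on their centre line; the grasp point (between the pads) lies 19 mm behind it; z points along the fingers, y is the line along which they close (so a half turn about z gives the same grasp; the last joint's range is limited). The gripper opens to 92 mm and grips with 3 to 60 N. Pads are 19 mm wide; open, the fingers measure 130 mm over their backs; the gripper's body (75 mm by 190 mm) begins 47 mm behind the grasp point.
Start: joints at [-1.287, 0.342, 1.524, -0, 1.275, -0.146], TCP at [218.787, -477.264, 189.641] pointing down, gripper open.
Joint ranges: [-2.53, 2.53], [-0.77, 2.02], [0.04, 2.7], [-1, 4.14], [0.28, 2.66], [-3.11, 3.11]. Speed limits (rad/s): [2.57, 2.57, 3.14, 3.14, 3.14, 3.14].

### API

Orientations are given as [roll, pitch, yaw] about the fixed x, y, z axes, in that order (R = Rz(yaw) Ry(pitch) Rx(roll)).
In Python, from plant import bot gives the robot as it stands.
- The arm moves only by the tool send_rows, never from a script. Its argument "rows" is a list of rows, each an object of numbers: "x", "y", "z": the shift along the tool's x, y, z in units of 0.2 m (1.0 is 0.2 m); "ax", "ay", "az": the turn, a rotation vector about the tool's x, y, z in units of 60 degrees (1.0 is 60 degrees); "jaw": the opening, from -1 (shut) to 1 (fully open), so that 0 is half open. In form: [{"x": .., "y": .., "z": .., "ax": .., "ay": .., "az": .., "jaw": ..}, ...]. A call has exactly 10 rows; each row is the pose to reach, as a shift and turn from the pose commanded when the call began, along the tool's axes at that moment; what a row does not reach only later rows make up. A row lasts 1/8 s, in which the tool goes at most 62.5 mm and 10.7 degrees, less where a joint would pass 70% of its speed; a pose out of reach is approached as far as the arm can. A call with a number of a shift or a turn outside -1 to 1 is refused whole. A call with a gripper value outside its range is refused whole. The fingers move at their own pace and stop on an object; the grip force is fixed at half the most. Time passes only in rows, so rows that repeat a pose let the fingers close, or fill a call up. It gives the time, the measured TCP pose, the force, the opening and the grip force at its end, in the units of the state.
- bot.get_obs(): the state, without advancing time (a new reading comes with each control period).
- bot.capture(name): name is "side" or "top"; returns (picture, depth): 400x640x3 uint8, red, green, blue; 400x640 float32, mm along the optical axis (not along the pixel's ray), 0 where there is no reading.
- bot.camera_model(name): a dict with "vertical_fov" (degrees; the focal length in pixels is half the picture's height over the tangent of half this angle, whatever the lens; pixels are square), "cx", "cy" (the principal point, pixels), "k1" (the pictures are not rectified: a ray, as slopes to the right and down, at radius r is drawn at 1 + k1 r^2 times it, then the intrinsics apply), "R" (3x3) and "t" (3): a world point X has camera coordinates R X + t. Camera axes: x right, y down, z forward; pixel columns grow to the right and rows downward; lengths in mm; the calibration is good to about 2 mm. A picture is of the moment at which its call begins. camera_model takes no time and is no camera call.
- bot.close_job(): hands the job in; it is judged then, once.
The state is a dict: "time": time; "joint_positions": joint angles; "dq": joint speeds; "tau": joint torques, N m; "tool_pos": TCP position; "tcp_rot": TCP orientation; "contact_force": force on the tool from outside, world axes, zero at the start; "moment": the same for the moment, N m; "grip_width": finger opening in mm; "finger_force": force on a finger pad.
Only numpy, scipy, OpenCV 4.12 (cv2) and the standard library are available. Lean on these libraries where they do the work, as an engineer would, in place of code of your own. Each camera call takes 0.05 s, during which the arm holds its last target. There are 200 camera calls.

## Working session

There is one attempt and no reset: what is moved stays moved. The work goes in short steps, Python scripts to look and compute and a tool call to move; the robot and the scene stay as the last step left them, time stands still between calls to the robot, and variables do not carry over. Pictures are saved under pics/ and viewed, at most 10 in all, crops included, and the job is handed in when it is done.

Besides the shell and the picture viewer there is one more tool, called after "Call:" by a JSON object that holds its "fn" and its "kwargs". send_rows: Moves the arm, as the interface text tells. Its arguments: {"type":"object","properties":{"rows":{"type":"array","items":{"type":"object","properties":{"x":{"type":"number","minimum":-1,"maximum":1},"y":{"type":"number","minimum":-1,"maximum":1},"z":{"type":"number","minimum":-1,"maximum":1},"ax":{"type":"number","minimum":-1,"maximum":1},"ay":{"type":"number","minimum":-1,"maximum":1},"az":{"type":"number","minimum":-1,"maximum":1},"jaw":{"type":"number"}}}}},"required":["rows"]}

```bash
ls; mkdir -p pics
cat > h.py <<'E'
import numpy as np, cv2
from plant import bot
from scipy.spatial.transform import Rotation as Ro
def cam(n):
    m=bot.camera_model(n); f=200/np.tan(np.radians(m['vertical_fov'])/2)
    return m,f
def rays(n,uv):
    m,f=cam(n); uv=np.atleast_2d(uv).astype(float)
    K=np.array([[f,0,m['cx']],[0,f,m['cy']],[0,0,1]])
    p=cv2.undistortPoints(uv[:,None],K,np.array([m['k1'],0,0,0.]))[:,0]
    return np.c_[p,np.ones(len(p))],np.array(m['R']),np.array(m['t'])
def onz(n,uv,z):
    d,R,t=rays(n,uv); C=-R.T@t; w=d@R
    return C+w*((z-C[2])/w[:,2])[:,None]
def cloud(n,D):
    v,u=np.mgrid[0:400,0:640]; d,R,t=rays(n,np.c_[u.ravel(),v.ravel()])
    return ((d*D.ravel()[:,None]-t)@R).reshape(400,640,3)
E
python3 - <<'E'
from h import *
for n in('side','top'):
    p,d=bot.capture(n); cv2.imwrite(f'pics/{n}0.png',p[:,:,::-1]); np.savez(f'{n}0.npz',p=p,d=d)
    m,f=cam(n); R=np.array(m['R']);print(n,-R.T@np.array(m['t']),R[2],f)
o=bot.get_obs();print(o['time'],o['tool_pos'],o['tcp_rot'],o['contact_force'])
E
```

```text
pics
side [371.29520282 310.72352719 874.63565878] [ 0.32740538 -0.32742561 -0.88633977] 412.9716771762159
top [593.37854826  17.72010297 960.65882139] [ 0.05453178  0.02392491 -0.99822537] 482.21790959528903
0.1 [ 218.65766098 -476.85204631  189.01948777] [-3.14025153e+00 -1.96559424e-04  4.29782979e-01] [-0.31605391 -0.67701723  0.01951114]
```

View pics/top0.png

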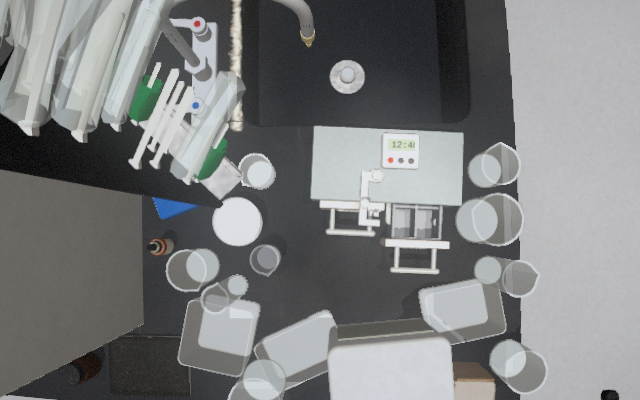

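View pics/side0.png

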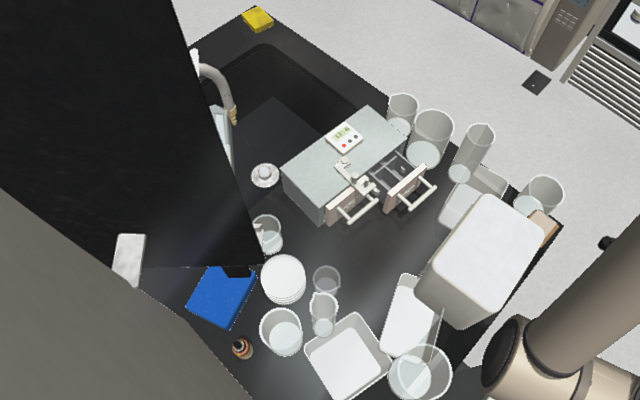

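Top view: the unit spans cols 312–463, rows 126–206, with world +x up and +y left. The open drawer is on the right (front at row 243, bar at row 270). The shut drawer is on the left (bar at row 233). The hasp is around (370,195). Next I'll zoom in and measure.

Run:
```python
from h import *
z=np.load('top0.npz');p,d=z['p'],z['d']
c=p[120:285,300:475]; cv2.imwrite('pics/c.png',cv2.resize(c,None,fx=4.5,fy=3.6*1.0,interpolation=cv2.INTER_CUBIC)[:600,:800,::-1])
C=cloud('top',d);print('valid',(d>0).mean())
def q(u,v,k=1): return np.round(np.nanmedian(C[v-k:v+k+1,u-k:u+k+1].reshape(-1,3),0))
for u,v in[(330,150),(450,150),(330,190),(450,190),(350,233),(415,271),(415,243),(347,204)]: print(u,v,q(u,v))
# unit top: points 105..115
m=(abs(C[...,2]-110)<5)&(d>0); m[:120]=0;m[212:]=0;m[:,:300]=0;m[:,475:]=0
n,l,s,_=cv2.connectedComponentsWithStats(m.astype(np.uint8)); i=1+s[1:,4].argmax()
cs=cv2.findContours((l==i).astype(np.uint8),0,1)[0]
r=cv2.minAreaRect(max(cs,key=len)); b=cv2.boxPoints(r);print(b); print(onz('top',b,110))
```

```text
valid 0.99598828125
330 150 [731.  10. 110.]
450 150 [ 726. -205.  109.]
330 190 [659.  12. 109.]
450 190 [ 655. -202.  110.]
350 233 [582. -23.  85.]
415 271 [ 511. -140.   85.]
415 243 [ 562. -138.  101.]
347 204 [634. -18. 100.]
[[310.0866  199.09485]
 [313.45978 124.88452]
 [464.5567  131.75256]
 [461.18353 205.96289]]
[[ 643.59554569   47.27432059  110.        ]
 [ 776.44620166   38.88576862  110.        ]
 [ 759.32360555 -232.46221934  110.        ]
 [ 626.06733093 -220.81700395  110.        ]]
```

View pics/c.png

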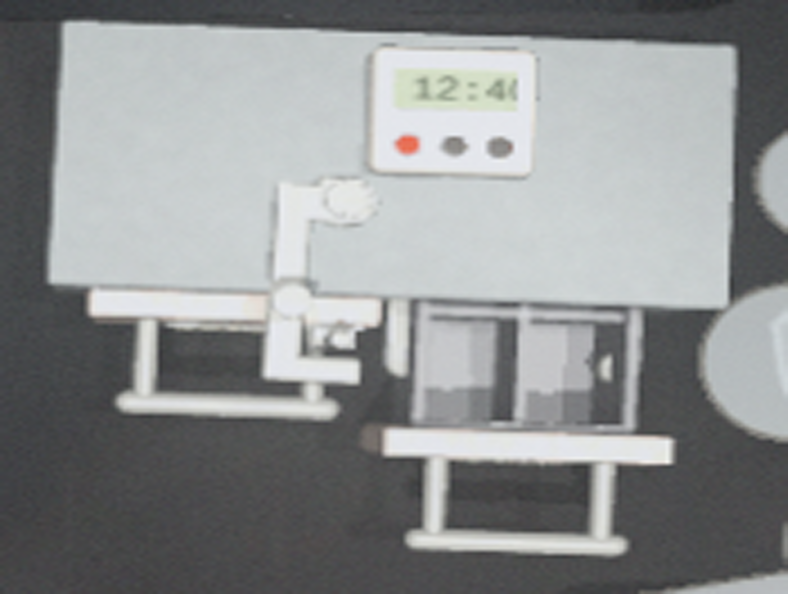

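The crop shows the pivot at about pixel (378,176), the stud cap at (365,203), the post at (375,213), and bars at rows 232 (B) and 270 (A). Next, positions.

Run:
```python
from h import *
z=np.load('top0.npz');p,d=z['p'],z['d']; C=cloud('top',d)
f=lambda cx,cy,zz:onz('top',[300+cx/4.5-.4,120+cy/3.6-.4],zz)[0].round(1)
print('pivot',f(350,200,124),'stud',f(292,298,147.5),'post',f(340,335,126))
print('barB ends',f(120,402,85),f(335,408,85),'barA',f(410,540,85),f(624,546,85))
print('B posts',f(147,340,80),f(312,390,80),' A posts',f(435,495,80),f(602,495,80))
print('frontA',f(385,445,100),f(672,452,100),'B',f(90,302,100),f(380,312,100))
tm=(p.min(2)>0)
for nm,lo,hi,box in[('stud',140,156,(180,220,350,380)),('bars',78,90,(222,240,322,380)),('barA',78,90,(262,275,385,445))]:
    a,b,e,g=box; S=C[a:b,e:g].reshape(-1,3); S=S[(S[:,2]>lo)&(S[:,2]<hi)]
    print(nm,len(S),S.mean(0).round(1),S.min(0).round(),S.max(0).round())
    if 'bar' in nm: print(np.polyfit(S[:,1],S[:,0],1))
# beaker, timer, petri, white box reference
for nm,uv in[('petri',(237,221)),('beaker',(265,259)),('box',(390,365))]: print(nm,C[uv[1],uv[0]].round())
m=(C[...,2]>20)&(C[...,0]>400)&(C[...,0]<560)&(C[...,1]>-260)&(C[...,1]<120)
for x in range(410,600,20):
    r=[]
    for y in range(-260,140,20):
        s=(abs(C[...,0]-x)<10)&(abs(C[...,1]-y)<10); r.append(int(C[...,2][s].max()) if s.any() else -1)
    print(x,r)
```

```text
pivot [682.2 -71.2 124. ] stud [634.  -45.7 147.5] post [616.9 -65.5 126. ]
barB ends [586.1  19.8  85. ] [581.4 -66.7  85. ] barA [514.4 -95.4  85. ] [ 509.2 -182.2   85. ]
B posts [617.2   8.3  80. ] [590.6 -58.   80. ]  A posts [ 536.5 -106.7   80. ] [ 534.8 -174.9   80. ]
frontA [562.9 -84.6 100. ] [ 556.8 -199.2  100. ] B [636.   30.8 100. ] [628.7 -84.2 100. ]
stud 68 [632.1 -45.7 147. ] [625. -53. 141.] [640. -38. 150.]
bars 352 [585.  -22.7  84.2] [576. -68.  79.] [603.  20.  89.]
[8.81513559e-02 5.86975035e+02]
barA 344 [ 514.  -137.9   84.2] [ 504. -182.   79.] [528. -93.  90.]
[6.08613121e-02 5.22434502e+02]
petri [608. 188.  57.]
beaker [532. 143.   2.]
box [374. -77. 201.]
410 [5, 5, 5, 6, 198, 203, 203, 203, 202, 202, 202, 202, 201, 200, 196, 6, 72, 71, 72, 3]
430 [8, 7, 7, 6, 5, 158, 157, 4, 3, 4, 4, 3, 4, 70, 73, 73, 71, 4, 3, 4]
450 [6, 6, 6, 5, 7, 92, 4, 3, 6, 4, 4, 3, 4, 6, 4, 5, 4, 4, 4, 4]
470 [5, 9, 93, 91, 90, 92, 4, 5, 4, 4, 4, 5, 4, 5, 4, 4, 3, 3, 3, 3]
490 [169, 92, 91, 2, 3, 4, 4, 3, 5, 4, 4, 3, 4, 4, 4, 4, 4, 4, 4, 4]
510 [169, 4, 5, 4, 87, 88, 88, 89, 88, 3, 3, 3, 3, 4, 3, 4, 3, 3, 4, 75]
530 [5, 4, 3, 3, 87, 83, 4, 3, 87, 3, 3, 3, 4, 4, 4, 4, 4, 4, 75, 75]
550 [131, 4, 2, 103, 104, 104, 102, 102, 102, 101, 4, 4, 4, 4, 3, 3, 4, 4, 74, 76]
570 [130, 131, 4, 102, 104, 103, 103, 103, 103, 103, 87, 86, 85, 82, 5, 4, 4, 4, 4, 75]
590 [-1, 132, 3, 82, 87, 23, 77, 21, 86, 123, 121, 121, 87, 87, 960, 3, 4, 3, 4, 5]
```

```bash
cat >> h.py <<'E'
def plan(*wps):
    "waypoints (x,y,z,yaw) world -> row units from the current pose"
    o=bot.get_obs(); P=np.array(o['tool_pos']); R0=Ro.from_euler('xyz',o['tcp_rot'])
    print('t',o['time'],'tcp',P.round(1),np.round(o['tcp_rot'],3),'F',np.round(o['contact_force'],1),'w',round(o['grip_width'],1))
    for x,y,z,w in wps:
        s=R0.inv().apply(np.array([x,y,z])-P)/200
        r=(R0.inv()*Ro.from_euler('xyz',[np.pi,0,w])).as_rotvec(degrees=True)/60
        print((x,y,z,w),s.round(3),r.round(3))
E
python3 - <<'E'
from h import *
plan((219,-477,260,.43),(350,-330,260,.2),(486,-112,260,-.06),(486,-112,68,-.06))
E
```

```text
t 0.1 tcp [ 218.7 -476.9  189. ] [-3.14 -0.    0.43] F [-0.3 -0.7  0. ] w 91.8
(219, -477, 260, 0.43) [ 0.001  0.001 -0.355] [-0.001 -0.    -0.   ]
(350, -330, 260, 0.2) [ 0.903 -0.394 -0.354] [-0.001 -0.     0.219]
(486, -112, 260, -0.06) [ 1.975 -1.102 -0.353] [-0.001  0.     0.468]
(486, -112, 68, -0.06) [ 1.975 -1.101  0.607] [-0.001  0.     0.468]
```

Call:
{"fn": "send_rows", "kwargs": {"rows": [{"z": -0.2, "jaw": -1}, {"z": -0.36, "jaw": -1}, {"x": 0.2, "y": -0.09, "z": -0.36, "az": 0.05, "jaw": -1}, {"x": 0.4, "y": -0.18, "z": -0.36, "az": 0.1, "jaw": -1}, {"x": 0.6, "y": -0.27, "z": -0.36, "az": 0.15, "jaw": -1}, {"x": 0.8, "y": -0.36, "z": -0.36, "az": 0.2, "jaw": -1}, {"x": 0.95, "y": -0.45, "z": -0.36, "az": 0.25, "jaw": -1}, {"x": 1.0, "y": -0.55, "z": -0.36, "az": 0.3, "jaw": -1}, {"x": 1.0, "y": -0.7, "z": -0.36, "az": 0.36, "jaw": -1}, {"x": 1.0, "y": -0.7, "z": -0.36, "az": 0.4, "jaw": -1}]}}

```text
schema error: expected keys x, y, z, ax, ay, az, jaw
```

Run:
```python
from h import *
plan((486,-112,260,-.06),(486,-112,68,-.06))
```

```text
t 0.1 tcp [ 218.7 -476.9  189. ] [-3.14 -0.    0.43] F [-0.3 -0.7  0. ] w 91.8
(486, -112, 260, -0.06) [ 1.975 -1.102 -0.353] [-0.001  0.     0.468]
(486, -112, 68, -0.06) [ 1.975 -1.101  0.607] [-0.001  0.     0.468]
```

All keys are needed in every row.

Call:
{"fn": "send_rows", "kwargs": {"rows": [{"x": 0, "y": 0, "z": -0.2, "ax": 0, "ay": 0, "az": 0, "jaw": -1}, {"x": 0, "y": 0, "z": -0.36, "ax": 0, "ay": 0, "az": 0, "jaw": -1}, {"x": 0.2, "y": -0.09, "z": -0.36, "ax": 0, "ay": 0, "az": 0.05, "jaw": -1}, {"x": 0.4, "y": -0.18, "z": -0.36, "ax": 0, "ay": 0, "az": 0.1, "jaw": -1}, {"x": 0.6, "y": -0.27, "z": -0.36, "ax": 0, "ay": 0, "az": 0.15, "jaw": -1}, {"x": 0.8, "y": -0.36, "z": -0.36, "ax": 0, "ay": 0, "az": 0.2, "jaw": -1}, {"x": 0.95, "y": -0.45, "z": -0.36, "ax": 0, "ay": 0, "az": 0.25, "jaw": -1}, {"x": 1, "y": -0.55, "z": -0.36, "ax": 0, "ay": 0, "az": 0.3, "jaw": -1}, {"x": 1, "y": -0.7, "z": -0.36, "ax": 0, "ay": 0, "az": 0.36, "jaw": -1}, {"x": 1, "y": -0.7, "z": -0.36, "ax": 0, "ay": 0, "az": 0.4, "jaw": -1}]}}

```text
time: 1.35
tool_pos: [341.7, -264.8, 261.6]
tcp_rot: [-3.141, 0.0, 0.011]
contact_force: [-0.5, -0.1, 0.2]
grip_width: 0.9
finger_force: 0.0
```

Run:
```python
from h import *
plan((486,-112,260,-.06),(486,-112,68,-.06))
```

```text
t 1.35 tcp [ 341.7 -264.8  261.6] [-3.141  0.     0.011] F [-0.5 -0.1  0.2] w 0.9
(486, -112, 260, -0.06) [ 0.73  -0.756  0.008] [-0.001  0.     0.068]
(486, -112, 68, -0.06) [ 0.73  -0.756  0.968] [-0.001  0.     0.068]
```

Call:
{"fn": "send_rows", "kwargs": {"rows": [{"x": 0.18, "y": -0.19, "z": 0, "ax": 0, "ay": 0, "az": 0.03, "jaw": -1}, {"x": 0.36, "y": -0.38, "z": 0, "ax": 0, "ay": 0, "az": 0.07, "jaw": -1}, {"x": 0.55, "y": -0.57, "z": 0, "ax": 0, "ay": 0, "az": 0.07, "jaw": -1}, {"x": 0.73, "y": -0.756, "z": 0.01, "ax": 0, "ay": 0, "az": 0.07, "jaw": -1}, {"x": 0.73, "y": -0.756, "z": 0.1, "ax": 0, "ay": 0, "az": 0.07, "jaw": -1}, {"x": 0.73, "y": -0.756, "z": 0.35, "ax": 0, "ay": 0, "az": 0.07, "jaw": -1}, {"x": 0.73, "y": -0.756, "z": 0.6, "ax": 0, "ay": 0, "az": 0.07, "jaw": -1}, {"x": 0.73, "y": -0.756, "z": 0.85, "ax": 0, "ay": 0, "az": 0.07, "jaw": -1}, {"x": 0.73, "y": -0.756, "z": 0.96, "ax": 0, "ay": 0, "az": 0.07, "jaw": -1}, {"x": 0.73, "y": -0.756, "z": 0.965, "ax": 0, "ay": 0, "az": 0.07, "jaw": -1}]}}

```text
time: 2.6
tool_pos: [485.2, -113.3, 66.9]
tcp_rot: [-3.14, 0.004, -0.062]
contact_force: [-0.2, -0.6, 0.1]
grip_width: 0.9
finger_force: 0.0
```

Run:
```python
from h import *
plan((486,-112,68,-.06))
```

```text
t 2.6 tcp [ 485.2 -113.3   66.9] [-3.14   0.004 -0.062] F [-0.2 -0.6  0.1] w 0.9
(486, -112, 68, -0.06) [ 0.004 -0.007 -0.005] [-0.001  0.004 -0.002]
```

Call:
{"fn": "send_rows", "kwargs": {"rows": [{"x": 0.03, "y": 0, "z": 0, "ax": 0, "ay": 0, "az": 0, "jaw": -1}, {"x": 0.06, "y": 0, "z": 0, "ax": 0, "ay": 0, "az": 0, "jaw": -1}, {"x": 0.1, "y": 0, "z": 0, "ax": 0, "ay": 0, "az": 0, "jaw": -1}, {"x": 0.14, "y": 0, "z": 0, "ax": 0, "ay": 0, "az": 0, "jaw": -1}, {"x": 0.18, "y": 0, "z": 0, "ax": 0, "ay": 0, "az": 0, "jaw": -1}, {"x": 0.22, "y": 0, "z": 0, "ax": 0, "ay": 0, "az": 0, "jaw": -1}, {"x": 0.26, "y": 0, "z": 0, "ax": 0, "ay": 0, "az": 0, "jaw": -1}, {"x": 0.3, "y": 0, "z": 0, "ax": 0, "ay": 0, "az": 0, "jaw": -1}, {"x": 0.33, "y": 0, "z": 0, "ax": 0, "ay": 0, "az": 0, "jaw": -1}, {"x": 0.35, "y": 0, "z": 0, "ax": 0, "ay": 0, "az": 0, "jaw": -1}]}}

```text
time: 3.85
tool_pos: [556.8, -118.3, 68.5]
tcp_rot: [3.142, 0.0, -0.062]
contact_force: [-0.0, 1.0, 1.2]
grip_width: 0.4
finger_force: 0.0
```

Call:
{"fn": "send_rows", "kwargs": {"rows": [{"x": 0.005, "y": 0, "z": 0, "ax": 0, "ay": 0, "az": 0, "jaw": -1}, {"x": 0.01, "y": 0, "z": 0, "ax": 0, "ay": 0, "az": 0, "jaw": -1}, {"x": 0.015, "y": 0, "z": 0, "ax": 0, "ay": 0, "az": 0, "jaw": -1}, {"x": 0.02, "y": 0, "z": 0, "ax": 0, "ay": 0, "az": 0, "jaw": -1}, {"x": 0.025, "y": 0, "z": 0, "ax": 0, "ay": 0, "az": 0, "jaw": -1}, {"x": 0.03, "y": 0, "z": 0, "ax": 0, "ay": 0, "az": 0, "jaw": -1}, {"x": 0.03, "y": 0, "z": 0, "ax": 0, "ay": 0, "az": 0, "jaw": -1}, {"x": 0.03, "y": 0, "z": 0, "ax": 0, "ay": 0, "az": 0, "jaw": -1}, {"x": 0.03, "y": 0, "z": 0, "ax": 0, "ay": 0, "az": 0, "jaw": -1}, {"x": 0.03, "y": 0, "z": 0, "ax": 0, "ay": 0, "az": 0, "jaw": -1}]}}

```text
time: 5.1
tool_pos: [562.4, -118.6, 68.6]
tcp_rot: [3.141, 0.0, -0.062]
contact_force: [0.0, 0.1, -0.5]
grip_width: 0.5
finger_force: 0.0
```

Run:
```python
from h import *
plan((486,-112,68,-.06))
```

```text
t 5.1 tcp [ 562.4 -118.6   68.6] [ 3.141  0.    -0.062] F [ 0.   0.1 -0.5] w 0.5
(486, -112, 68, -0.06) [-0.383 -0.009  0.003] [ 0.     0.    -0.002]
```

Run:
```python
from h import *
p,d=bot.capture('side'); cv2.imwrite('pics/s1.png',cv2.resize(p[90:290,240:500],None,fx=3,fy=3)[:600,:780,::-1])
```

```text
(no output)
```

View pics/s1.png

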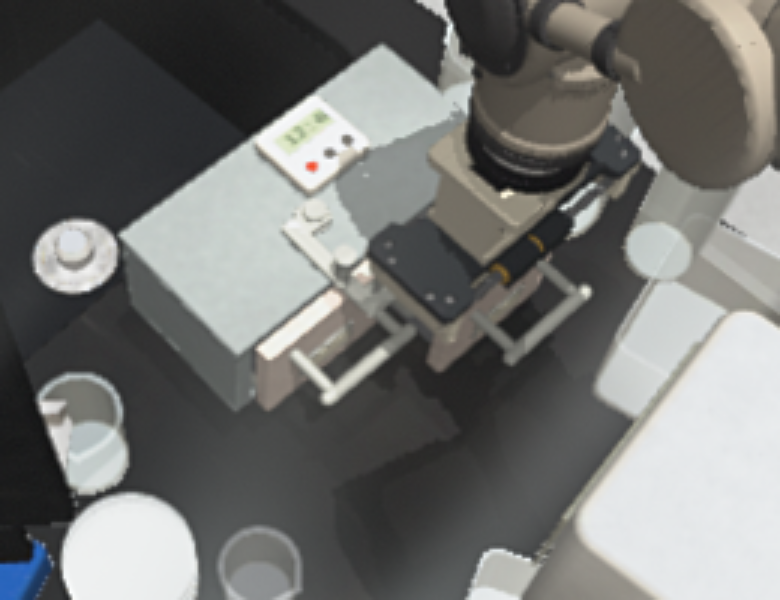

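The picture shows bar A's near end at crop (512,357) and its far end at (588,291). I'll check where that puts the bar.

Run:
```python
from h import *
f=lambda a,b,z:onz('side',[240+a/3-.3,90+b/3-.3],z)[0].round(1)
print(f(512,353,85),f(588,290,85),'B',f(328,398,85),f(412,330,85),'front near top',f(432,325,100))
z=np.load('side0.npz')
```

```text
[513.1 -98.2  85. ] [ 505.6 -178.2   85. ] B [582.8  19.9  85. ] [576.3 -61.7  85. ] front near top [564.9 -67.6 100. ]
```

Run:
```python
from h import *
f=lambda a,b,z:onz('side',[240+a/3-.3,90+b/3-.3],z)[0].round(1)
p,d=bot.capture('side');C=cloud('side',d)
def q(a,b): return C[90+b//3,240+a//3].round()
for a,b in[(420,280),(375,245),(440,330),(512,357),(588,290),(550,325),(610,160),(500,180),(370,365),(440,360)]: print((a,b),q(a,b))
p,d=bot.capture('top'); cv2.imwrite('pics/t1.png',cv2.resize(p[110:290,300:500],None,fx=3.3,fy=3.3)[:600,:,::-1])
```

```text
(420, 280) [562. -31. 214.]
(375, 245) [598. -29. 217.]
(440, 330) [539. -29. 180.]
(512, 357) [511. -95.  85.]
(588, 290) [ 506. -179.   86.]
(550, 325) [ 508. -135.   86.]
(610, 160) [ 532. -186.  215.]
(500, 180) [555. -82. 276.]
(370, 365) [580. -21.  83.]
(440, 360) [558. -80.  34.]
```

View pics/t1.png

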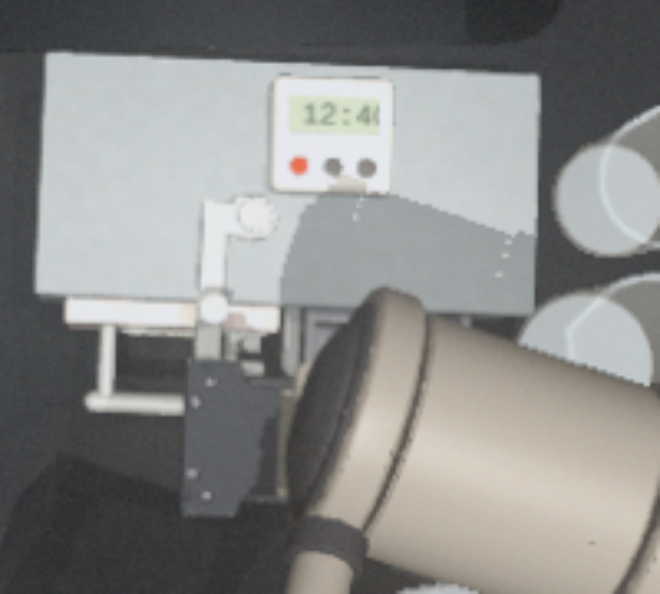

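The top view still shows drawer A open (the compartments are visible at crop (320,330)), although the TCP should have pushed it in. I'll check the fingers' real location before moving again.

Run:
```python
from h import *
o=bot.get_obs();print({k:np.round(v,3) for k,v in o.items()})
z=np.load('side0.npz');C0=cloud('side',z['d'])
p,d=bot.capture('side');C=cloud('side',d)
def bar(C):
    s=(abs(C[...,2]-84)<5)&(abs(C[...,1]+150)<20)&(C[...,0]>480)&(C[...,0]<620);s[:, :380]=0
    return C[s].mean(0).round(1),C[s][:,0].min().round(),C[s][:,0].max().round(),s.sum()
def fr(C):
    s=(abs(C[...,2]-101)<4)&(C[...,1]<-70)&(C[...,1]>-210)&(C[...,0]>520)&(C[...,0]<640)
    return np.percentile(C[s][:,0],[0,10,50,90,100]).round(),s.sum()
print(bar(C0),bar(C),fr(C0),fr(C))
x=(abs(C[...,0]-562)<45)&(C[...,1]<-25)&(C[...,1]>-215)&(C[...,2]>105)
P=C[x]; print('body lowest',np.percentile(P[:,2],[0,1,5,20,50]).round())
lo=P[P[:,2]<135]; print(len(lo)); print(lo[::max(1,len(lo)//12)].round())
for nm,c in(('0',z['p']),('2',p)):
    pass
cv2.imwrite('pics/s2.png',np.hstack([cv2.resize(i[150:230,340:450],None,fx=3.6,fy=3.6,interpolation=cv2.INTER_CUBIC) for i in(z['p'],p)])[:,:,::-1])
```

```text
{'time': np.float64(5.25), 'joint_positions': array([-0.341,  0.55 ,  1.546, -0.   ,  1.045,  1.292]), 'dq': array([-0.001,  0.002,  0.   , -0.001, -0.001,  0.001]), 'tau': array([-1.0000e-03, -5.0533e+01, -2.1440e+01,  4.9000e-02, -6.8000e-02,
       -0.0000e+00]), 'tool_pos': array([ 562.461, -118.615,   68.637]), 'tcp_rot': array([ 3.142, -0.   , -0.062]), 'contact_force': array([1.443, 0.065, 0.44 ]), 'moment': array([0.077, 0.032, 0.007]), 'finger_force': np.float64(0.0), 'grip_width': np.float64(0.667)}
(array([ 519.8, -154.3,   84. ]), np.float64(503.0), np.float64(553.0), np.int64(132)) (array([ 513.6, -154.3,   83.9]), np.float64(503.0), np.float64(553.0), np.int64(104)) (array([549., 553., 560., 624., 634.]), np.int64(329)) (array([554., 554., 632., 633., 633.]), np.int64(6))
body lowest [109. 173. 194. 225. 413.]
73
[[559. -98. 130.]
 [603. -54. 117.]
 [602. -50. 118.]
 [606. -42. 119.]
 [597. -51. 121.]
 [605. -41. 119.]
 [596. -50. 119.]
 [603. -39. 119.]
 [595. -48. 118.]
 [598. -40. 120.]
 [600. -35. 119.]
 [599. -34. 119.]
 [594. -35. 120.]]
```

View pics/s2.png

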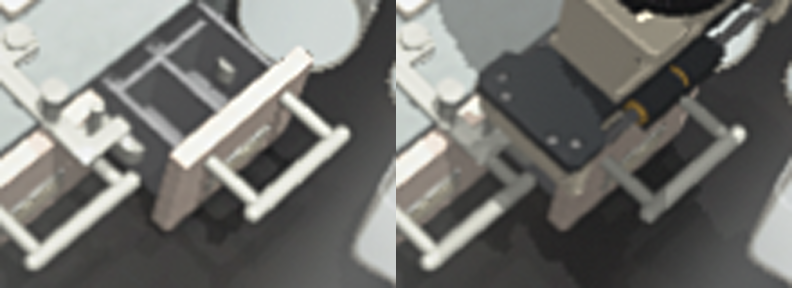

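The gripper body looks higher over the drawer than its reported pose implies. I'll lift straight up, step back and find the real fingertips in the images.

Call:
{"fn": "send_rows", "kwargs": {"rows": [{"x": 0, "y": 0, "z": -0.1, "ax": 0, "ay": 0, "az": 0, "jaw": -1}, {"x": 0, "y": 0, "z": -0.3, "ax": 0, "ay": 0, "az": 0, "jaw": -1}, {"x": 0, "y": 0, "z": -0.5, "ax": 0, "ay": 0, "az": 0, "jaw": -1}, {"x": -0.05, "y": -0.1, "z": -0.66, "ax": 0, "ay": 0, "az": 0, "jaw": -1}, {"x": -0.1, "y": -0.3, "z": -0.66, "ax": 0, "ay": 0, "az": 0, "jaw": -1}, {"x": -0.1, "y": -0.5, "z": -0.66, "ax": 0, "ay": 0, "az": 0, "jaw": -1}, {"x": -0.1, "y": -0.6, "z": -0.66, "ax": 0, "ay": 0, "az": 0, "jaw": -1}, {"x": -0.1, "y": -0.6, "z": -0.66, "ax": 0, "ay": 0, "az": 0, "jaw": -1}, {"x": -0.1, "y": -0.6, "z": -0.66, "ax": 0, "ay": 0, "az": 0, "jaw": -1}, {"x": -0.1, "y": -0.6, "z": -0.66, "ax": 0, "ay": 0, "az": 0, "jaw": -1}]}}

```text
time: 6.55
tool_pos: [550.0, 1.2, 200.4]
tcp_rot: [3.141, 0.0, -0.064]
contact_force: [-1.3, -0.1, 0.4]
grip_width: 1.0
finger_force: 0.0
```

Run:
```python
from h import *
plan()
a=[]
for n in('side','top'):
    p,d=bot.capture(n); np.savez(n+'3.npz',p=p,d=d); a.append(p)
cv2.imwrite('pics/b3.png',np.hstack([cv2.resize(a[0][40:300,250:550],(400,347)),cv2.resize(a[1][100:360,250:550],(400,347))])[:,:,::-1])
```

```text
t 6.55 tcp [550.    1.2 200.4] [ 3.141  0.    -0.064] F [-1.3 -0.1  0.4] w 1.0
```

View pics/b3.png

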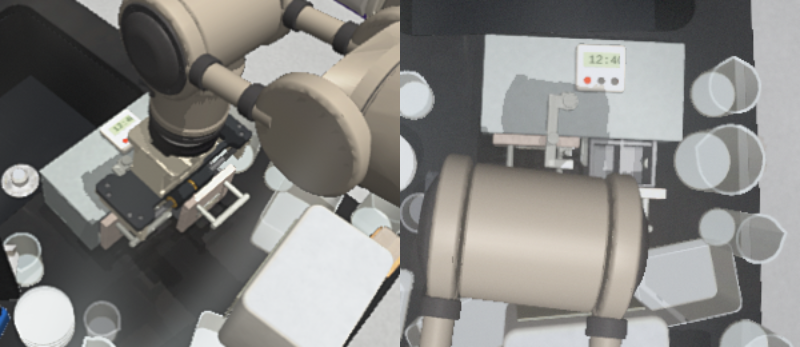

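Call:
{"fn": "send_rows", "kwargs": {"rows": [{"x": 0, "y": 0, "z": 0, "ax": 0.12, "ay": -0.07, "az": 0, "jaw": -1}, {"x": 0, "y": 0, "z": 0, "ax": 0.24, "ay": -0.14, "az": 0, "jaw": -1}, {"x": 0, "y": 0, "z": 0, "ax": 0.36, "ay": -0.21, "az": 0, "jaw": -1}, {"x": 0, "y": 0, "z": 0, "ax": 0.48, "ay": -0.28, "az": 0, "jaw": -1}, {"x": 0, "y": 0, "z": 0, "ax": 0.55, "ay": -0.32, "az": 0, "jaw": -1}, {"x": 0, "y": 0, "z": 0, "ax": 0.55, "ay": -0.32, "az": 0, "jaw": -1}, {"x": 0, "y": 0, "z": 0, "ax": 0.55, "ay": -0.32, "az": 0, "jaw": -1}, {"x": 0, "y": 0, "z": 0, "ax": 0.55, "ay": -0.32, "az": 0, "jaw": -1}, {"x": 0, "y": 0, "z": 0, "ax": 0.55, "ay": -0.32, "az": 0, "jaw": -1}, {"x": 0, "y": 0, "z": 0, "ax": 0.55, "ay": -0.32, "az": 0, "jaw": -1}]}}

```text
time: 7.9
tool_pos: [550.0, 2.7, 201.0]
tcp_rot: [-2.545, 0.315, 0.036]
contact_force: [0.7, 0.0, 0.2]
grip_width: 0.4
finger_force: 0.0
```

Run:
```python
from h import *
o=bot.get_obs();P=np.array(o['tool_pos']);plan()
p,d=bot.capture('side');C=cloud('side',d);np.savez('s4.npz',p=p,d=d)
K,f=cam('side'); q=np.array(K['R'])@P+np.array(K['t']); s=q[:2]/q[2]; s*=1+K['k1']*(s@s); uv=(s*f+[K['cx'],K['cy']]).round().astype(int)
zx=Ro.from_euler('xyz',o['tcp_rot']).as_matrix()
# points in tool frame near axis
T=(C-P)@zx; m=(abs(T[...,0])<45)&(abs(T[...,1])<30)&(T[...,2]>-160)&(T[...,2]<60)&(C[...,2]>130)
print('tip uv',uv,'toolz max',np.percentile(T[...,2][m],[90,99,100]).round(1))
for a in range(-160,40,10):
    k=m&(T[...,2]>=a)&(T[...,2]<a+10)
    if k.any(): print(a,k.sum(),T[k].min(0).round(),T[k].max(0).round())
c=p.copy(); cv2.circle(c,tuple(int(v) for v in uv),2,(255,0,0),-1)
cv2.imwrite('pics/s4.png',cv2.resize(c[uv[1]-80:uv[1]+80,uv[0]-100:uv[0]+100],None,fx=3.5,fy=3.5)[:,:,::-1])
```

```text
t 7.9 tcp [550.    2.7 201. ] [-2.545  0.315  0.036] F [0.7 0.  0.2] w 0.4
tip uv [372 202] toolz max [-53.1 -38.9 -35.6]
-160 111 [ -26.  -30. -160.] [ -16.   15. -150.]
-150 107 [ -27.  -29. -150.] [ -21.   29. -140.]
-140 84 [ -27.  -30. -140.] [ -20.   30. -130.]
-130 189 [ -37.  -30. -130.] [  -9.   28. -120.]
-120 101 [ -38.  -30. -120.] [ -34.   28. -110.]
-110 39 [ -38.  -30. -110.] [ -13.   27. -100.]
-100 47 [-15. -29. -99.] [  2.  18. -90.]
-90 99 [-12. -23. -90.] [  2.  19. -80.]
-80 104 [-12. -22. -80.] [  9.  16. -70.]
-70 106 [-12. -21. -70.] [ 10.  15. -60.]
-60 104 [-12. -20. -60.] [ 10.  16. -50.]
-50 67 [-13. -18. -50.] [  9.  15. -40.]
-40 18 [-11.  -8. -40.] [  9.   3. -36.]
```

View pics/s4.png

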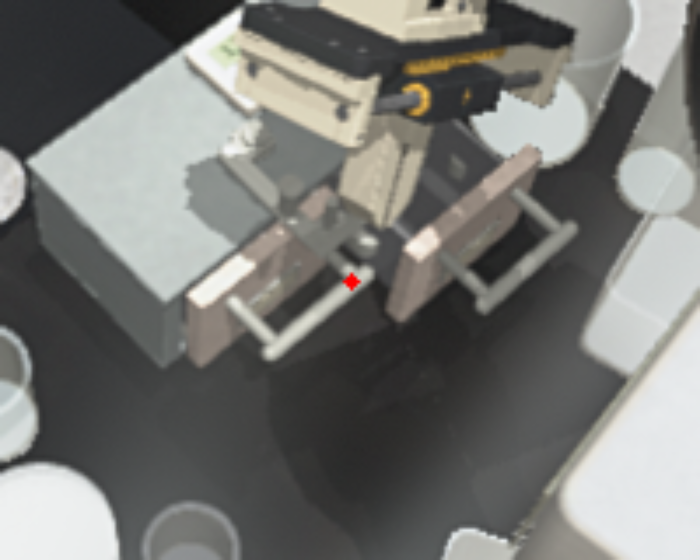

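The real fingertips sit about 38 mm short of the reported TCP along tool z: the red marker is the reported TCP and the fingers end above it. So the fingers passed over the drawer. I'll command reported z = true z − 38 from here on.

Run:
```python
from h import *
plan((550,3,202,-.06),(486,-112,202,-.06),(486,-112,30,-.06))
```

```text
t 7.95 tcp [550.    2.6 200.9] [-2.545  0.316  0.036] F [-0.1  0.7  0.5] w 0.7
(550, 3, 202, -0.06) [-0.001 -0.004 -0.003] [-0.55   0.319 -0.002]
(486, -112, 202, -0.06) [-0.325  0.521 -0.232] [-0.55   0.319 -0.002]
(486, -112, 30, -0.06) [-0.058  0.98   0.444] [-0.55   0.319 -0.002]
```

Call:
{"fn": "send_rows", "kwargs": {"rows": [{"x": 0, "y": 0, "z": 0, "ax": -0.13, "ay": 0.08, "az": 0, "jaw": -1}, {"x": 0, "y": 0, "z": 0, "ax": -0.27, "ay": 0.16, "az": 0, "jaw": -1}, {"x": -0.1, "y": 0.17, "z": -0.08, "ax": -0.41, "ay": 0.24, "az": 0, "jaw": -1}, {"x": -0.2, "y": 0.35, "z": -0.15, "ax": -0.55, "ay": 0.319, "az": 0, "jaw": -1}, {"x": -0.325, "y": 0.521, "z": -0.232, "ax": -0.55, "ay": 0.319, "az": 0, "jaw": -1}, {"x": -0.325, "y": 0.521, "z": -0.232, "ax": -0.55, "ay": 0.319, "az": 0, "jaw": -1}, {"x": -0.25, "y": 0.65, "z": -0.05, "ax": -0.55, "ay": 0.319, "az": 0, "jaw": -1}, {"x": -0.17, "y": 0.78, "z": 0.17, "ax": -0.55, "ay": 0.319, "az": 0, "jaw": -1}, {"x": -0.08, "y": 0.94, "z": 0.39, "ax": -0.55, "ay": 0.319, "az": 0, "jaw": -1}, {"x": -0.058, "y": 0.98, "z": 0.444, "ax": -0.55, "ay": 0.319, "az": 0, "jaw": -1}]}}

```text
time: 9.2
tool_pos: [484.0, -110.8, 26.8]
tcp_rot: [-3.139, 0.007, -0.062]
contact_force: [-1.5, 0.4, 0.7]
grip_width: 0.1
finger_force: 0.0
```

Run:
```python
from h import *
plan((556,-118,30,-.06))
```

```text
t 9.2 tcp [ 484.  -110.8   26.8] [-3.139  0.007 -0.062] F [-1.5  0.4  0.7] w 0.1
(556, -118, 30, -0.06) [ 0.361  0.013 -0.019] [-0.002  0.007 -0.002]
```

Call:
{"fn": "send_rows", "kwargs": {"rows": [{"x": 0.03, "y": 0, "z": 0, "ax": 0, "ay": 0, "az": 0, "jaw": -1}, {"x": 0.06, "y": 0, "z": 0, "ax": 0, "ay": 0, "az": 0, "jaw": -1}, {"x": 0.1, "y": 0, "z": 0, "ax": 0, "ay": 0, "az": 0, "jaw": -1}, {"x": 0.14, "y": 0, "z": 0, "ax": 0, "ay": 0, "az": 0, "jaw": -1}, {"x": 0.18, "y": 0, "z": 0, "ax": 0, "ay": 0, "az": 0, "jaw": -1}, {"x": 0.22, "y": 0, "z": 0, "ax": 0, "ay": 0, "az": 0, "jaw": -1}, {"x": 0.26, "y": 0, "z": 0, "ax": 0, "ay": 0, "az": 0, "jaw": -1}, {"x": 0.3, "y": 0, "z": 0, "ax": 0, "ay": 0, "az": 0, "jaw": -1}, {"x": 0.33, "y": 0, "z": 0, "ax": 0, "ay": 0, "az": 0, "jaw": -1}, {"x": 0.35, "y": 0, "z": 0, "ax": 0, "ay": 0, "az": 0, "jaw": -1}]}}

```text
time: 10.45
tool_pos: [556.1, -116.5, 29.5]
tcp_rot: [3.142, 0.001, -0.062]
contact_force: [-2.0, -0.8, 1.1]
grip_width: 0.6
finger_force: 0.8
```

Call:
{"fn": "send_rows", "kwargs": {"rows": [{"x": 0.005, "y": 0, "z": 0, "ax": 0, "ay": 0, "az": 0, "jaw": -1}, {"x": 0.01, "y": 0, "z": 0, "ax": 0, "ay": 0, "az": 0, "jaw": -1}, {"x": 0.015, "y": 0, "z": 0, "ax": 0, "ay": 0, "az": 0, "jaw": -1}, {"x": 0.02, "y": 0, "z": 0, "ax": 0, "ay": 0, "az": 0, "jaw": -1}, {"x": 0.02, "y": 0, "z": 0, "ax": 0, "ay": 0, "az": 0, "jaw": -1}, {"x": 0.02, "y": 0, "z": 0, "ax": 0, "ay": 0, "az": 0, "jaw": -1}, {"x": 0.02, "y": 0, "z": 0, "ax": 0, "ay": 0, "az": 0, "jaw": -1}, {"x": 0.02, "y": 0, "z": 0, "ax": 0, "ay": 0, "az": 0, "jaw": -1}, {"x": 0.02, "y": 0, "z": 0, "ax": 0, "ay": 0, "az": 0, "jaw": -1}, {"x": 0.02, "y": 0, "z": 0, "ax": 0, "ay": 0, "az": 0, "jaw": -1}]}}

```text
time: 11.7
tool_pos: [559.8, -116.7, 29.7]
tcp_rot: [3.142, 0.001, -0.062]
contact_force: [-0.2, 0.5, -1.2]
grip_width: 0.6
finger_force: 0.3
```

Call:
{"fn": "send_rows", "kwargs": {"rows": [{"x": 0.004, "y": 0, "z": 0, "ax": 0, "ay": 0, "az": 0, "jaw": -1}, {"x": 0.008, "y": 0, "z": 0, "ax": 0, "ay": 0, "az": 0, "jaw": -1}, {"x": 0.012, "y": 0, "z": 0, "ax": 0, "ay": 0, "az": 0, "jaw": -1}, {"x": 0.016, "y": 0, "z": 0, "ax": 0, "ay": 0, "az": 0, "jaw": -1}, {"x": 0.02, "y": 0, "z": 0, "ax": 0, "ay": 0, "az": 0, "jaw": -1}, {"x": 0.02, "y": 0, "z": 0, "ax": 0, "ay": 0, "az": 0, "jaw": -1}, {"x": 0.02, "y": 0, "z": 0, "ax": 0, "ay": 0, "az": 0, "jaw": -1}, {"x": 0.02, "y": 0, "z": 0, "ax": 0, "ay": 0, "az": 0, "jaw": -1}, {"x": 0.02, "y": 0, "z": 0, "ax": 0, "ay": 0, "az": 0, "jaw": -1}, {"x": 0.02, "y": 0, "z": 0, "ax": 0, "ay": 0, "az": 0, "jaw": -1}]}}

```text
time: 12.95
tool_pos: [559.8, -116.7, 29.6]
tcp_rot: [-3.141, 0.009, -0.062]
contact_force: [-14.8, -0.8, 9.7]
grip_width: 0.3
finger_force: 7.4
```

Run:
```python
from h import *
plan()
z=np.load('side0.npz');C0=cloud('side',z['d'])
p,d=bot.capture('side');C=cloud('side',d)
s=(abs(C[...,2]-84)<4)&(abs(C[...,1]+150)<45)&(C[...,0]>480)&(C[...,0]<600)
print(C[s].mean(0).round(1),s.sum(),np.percentile(C[s][:,0],[5,50,95]).round(), 'y',np.percentile(C[s][:,1],[5,95]).round())
s=(abs(C[...,2]-84)<4)&(abs(C[...,1]+10)<30)&(C[...,0]>560)&(C[...,0]<592)
print('B',C[s].mean(0).round(1),s.sum())
```

```text
t 12.95 tcp [ 559.8 -116.7   29.6] [-3.141  0.009 -0.062] F [-14.8  -0.8   9.7] w 0.3<stdin>:6: RuntimeWarning: Mean of empty slice.
  ret = um.true_divide(
Traceback (most recent call last):
IndexError: index -1 is out of bounds for axis 0 with size 0
```

Drawer A is on its stop: 15 N with no further motion at TCP x 559.8. Next I'll back off, rise and go behind the stud.

Run:
```python
from h import *
plan((530,-115,30,-.06),(530,-115,130,-.06),(604,-69,130,.67),(604,-69,93,.67))
```

```text
t 13.0 tcp [ 559.9 -116.7   29.6] [-3.141  0.009 -0.062] F [-16.2   0.1   9.4] w 0.2
(530, -115, 30, -0.06) [-0.15   0.001 -0.001] [-0.001  0.009 -0.002]
(530, -115, 130, -0.06) [-0.154  0.001 -0.501] [-0.001  0.009 -0.002]
(604, -69, 130, 0.67) [ 0.201 -0.252 -0.504] [-0.004  0.008 -0.699]
(604, -69, 93, 0.67) [ 0.203 -0.252 -0.319] [-0.004  0.008 -0.699]
```

Call:
{"fn": "send_rows", "kwargs": {"rows": [{"x": -0.06, "y": 0, "z": 0, "ax": 0, "ay": 0, "az": 0, "jaw": -1}, {"x": -0.17, "y": 0, "z": 0, "ax": 0, "ay": 0, "az": 0, "jaw": -1}, {"x": -0.17, "y": 0, "z": -0.25, "ax": 0, "ay": 0, "az": 0, "jaw": -1}, {"x": -0.17, "y": 0, "z": -0.5, "ax": 0, "ay": 0, "az": -0.1, "jaw": -1}, {"x": -0.08, "y": -0.06, "z": -0.5, "ax": 0, "ay": 0, "az": -0.25, "jaw": -1}, {"x": 0, "y": -0.13, "z": -0.5, "ax": 0, "ay": 0, "az": -0.4, "jaw": -1}, {"x": 0.09, "y": -0.2, "z": -0.5, "ax": 0, "ay": 0, "az": -0.55, "jaw": -1}, {"x": 0.18, "y": -0.25, "z": -0.5, "ax": 0, "ay": 0, "az": -0.7, "jaw": -1}, {"x": 0.18, "y": -0.25, "z": -0.5, "ax": 0, "ay": 0, "az": -0.7, "jaw": -1}, {"x": 0.18, "y": -0.25, "z": -0.5, "ax": 0, "ay": 0, "az": -0.7, "jaw": -1}]}}

```text
time: 14.25
tool_pos: [602.4, -69.5, 129.5]
tcp_rot: [-3.141, 0.001, 0.668]
contact_force: [-0.3, 0.7, 0.2]
grip_width: 0.1
finger_force: 0.0
```

Run:
```python
from h import *
plan((604,-69,94,.67),(657,-27,94,.67))
p,d=bot.capture('side');C=cloud('side',d)
for y0,y1 in((-185,-155),(-155,-125),(-125,-90)):
    s=(abs(C[...,2]-84)<4)&(C[...,1]>y0)&(C[...,1]<y1)&(C[...,0]>480)&(C[...,0]<590)
    print('barA',s.sum(),C[s].mean(0).round(1) if s.any() else '')
```

```text
t 14.25 tcp [602.4 -69.5 129.5] [-3.141e+00  1.000e-03  6.680e-01] F [-0.3  0.7  0.2] w 0.1
(604, -69, 94, 0.67) [0.008 0.003 0.177] [-0.001  0.001 -0.002]
(657, -27, 94, 0.67) [0.346 0.002 0.177] [-0.001  0.001 -0.002]
barA 76 [ 575.  -170.1   84.3]
barA 31 [ 572.5 -145.2   84.3]
barA 0
```

Call:
{"fn": "send_rows", "kwargs": {"rows": [{"x": 0, "y": 0, "z": 0.1, "ax": 0, "ay": 0, "az": 0, "jaw": -1}, {"x": 0, "y": 0, "z": 0.177, "ax": 0, "ay": 0, "az": 0, "jaw": -1}, {"x": 0, "y": 0, "z": 0.177, "ax": 0, "ay": 0, "az": 0, "jaw": -1}, {"x": 0.05, "y": 0, "z": 0.177, "ax": 0, "ay": 0, "az": 0, "jaw": -1}, {"x": 0.1, "y": 0, "z": 0.177, "ax": 0, "ay": 0, "az": 0, "jaw": -1}, {"x": 0.15, "y": 0, "z": 0.177, "ax": 0, "ay": 0, "az": 0, "jaw": -1}, {"x": 0.2, "y": 0, "z": 0.177, "ax": 0, "ay": 0, "az": 0, "jaw": -1}, {"x": 0.25, "y": 0, "z": 0.177, "ax": 0, "ay": 0, "az": 0, "jaw": -1}, {"x": 0.3, "y": 0, "z": 0.177, "ax": 0, "ay": 0, "az": 0, "jaw": -1}, {"x": 0.35, "y": 0, "z": 0.177, "ax": 0, "ay": 0, "az": 0, "jaw": -1}]}}

```text
time: 15.55
tool_pos: [658.5, -25.8, 94.2]
tcp_rot: [3.141, 0.001, 0.671]
contact_force: [-0.9, -1.6, -0.2]
grip_width: 0.2
finger_force: 1.2
```

Run:
```python
from h import *
plan((640,-40,94,.67),(640,-40,160,.67),(606,-25,160,-.06),(606,-25,32,-.06))
```

```text
t 15.55 tcp [658.5 -25.8  94.2] [3.141e+00 1.000e-03 6.710e-01] F [-0.9 -1.6 -0.2] w 0.2
(640, -40, 94, 0.67) [-0.117 -0.002  0.001] [0.    0.001 0.001]
(640, -40, 160, 0.67) [-0.117 -0.002 -0.329] [0.    0.001 0.001]
(606, -25, 160, -0.06) [-0.203 -0.166 -0.329] [0.    0.    0.698]
(606, -25, 32, -0.06) [-0.203 -0.166  0.311] [0.    0.    0.698]
```

Retreat above handle B, then verify the hasp.

Call:
{"fn": "send_rows", "kwargs": {"rows": [{"x": -0.06, "y": 0, "z": 0, "ax": 0, "ay": 0, "az": 0, "jaw": -1}, {"x": -0.117, "y": 0, "z": 0, "ax": 0, "ay": 0, "az": 0, "jaw": -1}, {"x": -0.117, "y": 0, "z": -0.18, "ax": 0, "ay": 0, "az": 0, "jaw": -1}, {"x": -0.117, "y": 0, "z": -0.33, "ax": 0, "ay": 0, "az": 0.1, "jaw": -1}, {"x": -0.14, "y": -0.05, "z": -0.33, "ax": 0, "ay": 0, "az": 0.25, "jaw": -1}, {"x": -0.16, "y": -0.1, "z": -0.33, "ax": 0, "ay": 0, "az": 0.4, "jaw": -1}, {"x": -0.18, "y": -0.14, "z": -0.33, "ax": 0, "ay": 0, "az": 0.55, "jaw": -1}, {"x": -0.203, "y": -0.166, "z": -0.33, "ax": 0, "ay": 0, "az": 0.7, "jaw": -1}, {"x": -0.203, "y": -0.166, "z": -0.33, "ax": 0, "ay": 0, "az": 0.7, "jaw": -1}, {"x": -0.203, "y": -0.166, "z": -0.33, "ax": 0, "ay": 0, "az": 0.7, "jaw": -1}]}}

```text
time: 16.8
tool_pos: [605.2, -25.5, 160.4]
tcp_rot: [3.142, 0.0, -0.06]
contact_force: [-0.9, 0.4, 0.1]
grip_width: 0.4
finger_force: 0.0
```

Run:
```python
from h import *
plan((606,-25,32,-.06))
a=[]
for n in('side','top'):
    p,d=bot.capture(n); a.append(p); np.savez(n+'5.npz',p=p,d=d)
    C=cloud(n,d); s=(C[...,2]>134)&(C[...,2]<156)&(C[...,0]>620)&(C[...,0]<700)&(C[...,1]>-80)&(C[...,1]<40)
    print(n,s.sum(),C[s].mean(0).round() if s.any() else '')
cv2.imwrite('pics/b5.png',np.hstack([cv2.resize(a[0][90:240,270:450],(400,333)),cv2.resize(a[1][110:285,300:475],(400,400))[:333]])[:,:,::-1])
```

```text
t 16.8 tcp [605.2 -25.5 160.4] [ 3.142  0.    -0.06 ] F [-0.9  0.4  0.1] w 0.4
(606, -25, 32, -0.06) [ 0.004 -0.003  0.642] [0. 0. 0.]
side 0 
top 0
```

View pics/b5.png

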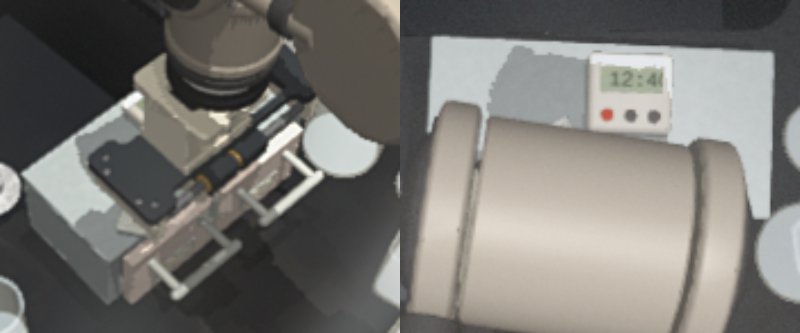

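The side view shows drawer A's front flush and the hasp's hook swung left, near crop (130,220). I'll descend behind bar B.

Run:
```python
from h import *
print(onz('side',[[270+x*.45,90+y*.45] for x,y in((120,222),(140,208),(148,235),(128,235))],119).round())
```

```text
[[661.  15. 119.]
 [659.  -9. 119.]
 [633.   6. 119.]
 [646.  19. 119.]]
```

Call:
{"fn": "send_rows", "kwargs": {"rows": [{"x": 0, "y": 0, "z": 0.1, "ax": 0, "ay": 0, "az": 0, "jaw": -1}, {"x": 0, "y": 0, "z": 0.2, "ax": 0, "ay": 0, "az": 0, "jaw": -1}, {"x": 0, "y": 0, "z": 0.28, "ax": 0, "ay": 0, "az": 0, "jaw": -1}, {"x": 0, "y": 0, "z": 0.36, "ax": 0, "ay": 0, "az": 0, "jaw": -1}, {"x": 0, "y": 0, "z": 0.44, "ax": 0, "ay": 0, "az": 0, "jaw": -1}, {"x": 0, "y": 0, "z": 0.52, "ax": 0, "ay": 0, "az": 0, "jaw": -1}, {"x": 0, "y": 0, "z": 0.58, "ax": 0, "ay": 0, "az": 0, "jaw": -1}, {"x": 0, "y": 0, "z": 0.64, "ax": 0, "ay": 0, "az": 0, "jaw": -1}, {"x": 0, "y": 0, "z": 0.64, "ax": 0, "ay": 0, "az": 0, "jaw": -1}, {"x": 0, "y": 0, "z": 0.64, "ax": 0, "ay": 0, "az": 0, "jaw": -1}]}}

```text
time: 18.15
tool_pos: [605.6, -25.1, 32.6]
tcp_rot: [3.141, 0.0, -0.062]
contact_force: [-0.2, 1.4, 1.3]
grip_width: -0.1
finger_force: 0.0
```

Call:
{"fn": "send_rows", "kwargs": {"rows": [{"x": -0.03, "y": 0, "z": 0, "ax": 0, "ay": 0, "az": 0, "jaw": -1}, {"x": -0.07, "y": 0, "z": 0, "ax": 0, "ay": 0, "az": 0, "jaw": -1}, {"x": -0.11, "y": 0, "z": 0, "ax": 0, "ay": 0, "az": 0, "jaw": -1}, {"x": -0.16, "y": 0, "z": 0, "ax": 0, "ay": 0, "az": 0, "jaw": -1}, {"x": -0.21, "y": 0, "z": 0, "ax": 0, "ay": 0, "az": 0, "jaw": -1}, {"x": -0.26, "y": 0, "z": 0, "ax": 0, "ay": 0, "az": 0, "jaw": -1}, {"x": -0.31, "y": 0, "z": 0, "ax": 0, "ay": 0, "az": 0, "jaw": -1}, {"x": -0.36, "y": 0, "z": 0, "ax": 0, "ay": 0, "az": 0, "jaw": -1}, {"x": -0.4, "y": 0, "z": 0, "ax": 0, "ay": 0, "az": 0, "jaw": -1}, {"x": -0.42, "y": 0, "z": 0, "ax": 0, "ay": 0, "az": 0, "jaw": -1}]}}

```text
time: 19.4
tool_pos: [520.6, -19.7, 32.2]
tcp_rot: [-3.142, 0.002, -0.062]
contact_force: [2.5, 0.6, 0.3]
grip_width: 0.6
finger_force: 0.8
```

Call:
{"fn": "send_rows", "kwargs": {"rows": [{"x": -0.005, "y": 0, "z": 0, "ax": 0, "ay": 0, "az": 0, "jaw": -1}, {"x": -0.01, "y": 0, "z": 0, "ax": 0, "ay": 0, "az": 0, "jaw": -1}, {"x": -0.015, "y": 0, "z": 0, "ax": 0, "ay": 0, "az": 0, "jaw": -1}, {"x": -0.02, "y": 0, "z": 0, "ax": 0, "ay": 0, "az": 0, "jaw": -1}, {"x": -0.025, "y": 0, "z": 0, "ax": 0, "ay": 0, "az": 0, "jaw": -1}, {"x": -0.03, "y": 0, "z": 0, "ax": 0, "ay": 0, "az": 0, "jaw": -1}, {"x": -0.035, "y": 0, "z": 0, "ax": 0, "ay": 0, "az": 0, "jaw": -1}, {"x": -0.04, "y": 0, "z": 0, "ax": 0, "ay": 0, "az": 0, "jaw": -1}, {"x": -0.04, "y": 0, "z": 0, "ax": 0, "ay": 0, "az": 0, "jaw": -1}, {"x": -0.04, "y": 0, "z": 0, "ax": 0, "ay": 0, "az": 0, "jaw": -1}]}}

```text
time: 20.65
tool_pos: [514.0, -19.4, 32.4]
tcp_rot: [3.141, -0.0, -0.062]
contact_force: [5.9, 0.1, -3.3]
grip_width: 0.6
finger_force: 2.6
```

Call:
{"fn": "send_rows", "kwargs": {"rows": [{"x": -0.004, "y": 0, "z": 0, "ax": 0, "ay": 0, "az": 0, "jaw": -1}, {"x": -0.008, "y": 0, "z": 0, "ax": 0, "ay": 0, "az": 0, "jaw": -1}, {"x": -0.012, "y": 0, "z": 0, "ax": 0, "ay": 0, "az": 0, "jaw": -1}, {"x": -0.016, "y": 0, "z": 0, "ax": 0, "ay": 0, "az": 0, "jaw": -1}, {"x": -0.016, "y": 0, "z": 0, "ax": 0, "ay": 0, "az": 0, "jaw": -1}, {"x": -0.016, "y": 0, "z": 0, "ax": 0, "ay": 0, "az": 0, "jaw": -1}, {"x": -0.016, "y": 0, "z": 0, "ax": 0, "ay": 0, "az": 0, "jaw": -1}, {"x": -0.016, "y": 0, "z": 0, "ax": 0, "ay": 0, "az": 0, "jaw": -1}, {"x": -0.016, "y": 0, "z": 0, "ax": 0, "ay": 0, "az": 0, "jaw": -1}, {"x": -0.016, "y": 0, "z": 0, "ax": 0, "ay": 0, "az": 0, "jaw": -1}]}}

```text
time: 21.9
tool_pos: [514.1, -19.5, 32.7]
tcp_rot: [3.141, -0.007, -0.063]
contact_force: [14.2, 0.7, -10.2]
grip_width: 0.3
finger_force: 7.1
```

On the stop: 14 N and no motion. Now release into the middle of the gap and lift out.

Call:
{"fn": "send_rows", "kwargs": {"rows": [{"x": 0.03, "y": 0, "z": 0, "ax": 0, "ay": 0, "az": 0, "jaw": -1}, {"x": 0.055, "y": 0, "z": 0, "ax": 0, "ay": 0, "az": 0, "jaw": -1}, {"x": 0.055, "y": 0, "z": 0, "ax": 0, "ay": 0, "az": 0, "jaw": -1}, {"x": 0.055, "y": 0, "z": -0.1, "ax": 0, "ay": 0, "az": 0, "jaw": -1}, {"x": 0.055, "y": 0, "z": -0.25, "ax": 0, "ay": 0, "az": 0, "jaw": -1}, {"x": 0.055, "y": 0, "z": -0.5, "ax": 0, "ay": 0, "az": 0, "jaw": -1}, {"x": 0.055, "y": 0, "z": -0.75, "ax": 0, "ay": 0, "az": 0, "jaw": -1}, {"x": 0.055, "y": 0, "z": -0.98, "ax": 0, "ay": 0, "az": 0, "jaw": -1}, {"x": 0.055, "y": 0, "z": -0.98, "ax": 0, "ay": 0, "az": 0, "jaw": -1}, {"x": 0.055, "y": 0, "z": -0.98, "ax": 0, "ay": 0, "az": 0, "jaw": -1}]}}

```text
time: 23.15
tool_pos: [520.4, -19.7, 227.4]
tcp_rot: [-3.141, 0.003, -0.062]
contact_force: [0.6, 0.6, -0.2]
grip_width: 0.3
finger_force: 0.0
```

Call:
{"fn": "send_rows", "kwargs": {"rows": [{"x": -0.1, "y": 0.2, "z": 0, "ax": 0, "ay": 0, "az": 0, "jaw": -1}, {"x": -0.2, "y": 0.4, "z": 0, "ax": 0, "ay": 0, "az": 0, "jaw": -1}, {"x": -0.3, "y": 0.6, "z": 0, "ax": 0, "ay": 0, "az": 0, "jaw": -1}, {"x": -0.4, "y": 0.8, "z": 0, "ax": 0, "ay": 0, "az": 0, "jaw": -1}, {"x": -0.5, "y": 1, "z": 0, "ax": 0, "ay": 0, "az": 0, "jaw": -1}, {"x": -0.6, "y": 1, "z": 0, "ax": 0, "ay": 0, "az": 0, "jaw": -1}, {"x": -0.6, "y": 1, "z": 0, "ax": 0, "ay": 0, "az": 0, "jaw": -1}, {"x": -0.6, "y": 1, "z": 0, "ax": 0, "ay": 0, "az": 0, "jaw": -1}, {"x": -0.6, "y": 1, "z": 0, "ax": 0, "ay": 0, "az": 0, "jaw": -1}, {"x": -0.6, "y": 1, "z": 0, "ax": 0, "ay": 0, "az": 0, "jaw": -1}]}}

```text
time: 24.4
tool_pos: [389.6, -211.7, 228.2]
tcp_rot: [-3.141, 0.001, -0.061]
contact_force: [0.5, 0.0, -0.3]
grip_width: 0.8
finger_force: 0.0
```

Run:
```python
from h import *
plan()
p,d=bot.capture('top'); C=cloud('top',d)
s=(abs(C[...,2]-84)<5)&(abs(C[...,1]+20)<25)&(C[...,0]<600)&(C[...,0]>440);print('B bar',C[s].mean(0).round(1))
s=(abs(C[...,2]-84)<5)&(abs(C[...,1]+140)<25)&(C[...,0]<600)&(C[...,0]>440);print('A bar',C[s].mean(0).round(1))
s=(C[...,2]>138)&(C[...,2]<156)&(C[...,0]>630)&(C[...,0]<700)&(abs(C[...,1]+20)<50);print('stud',C[s].mean(0).round(1))
cv2.imwrite('pics/t6.png',cv2.resize(p[110:290,220:520],(800,480))[:,:,::-1])
```

```text
t 24.4 tcp [ 389.6 -211.7  228.2] [-3.141e+00  1.000e-03 -6.100e-02] F [ 0.5  0.  -0.3] w 0.8
B bar [526.5 -20.9  84.7]
A bar [ 562.6 -141.7   84.5]
stud [674.2 -15.4 147.4]
```

View pics/t6.png

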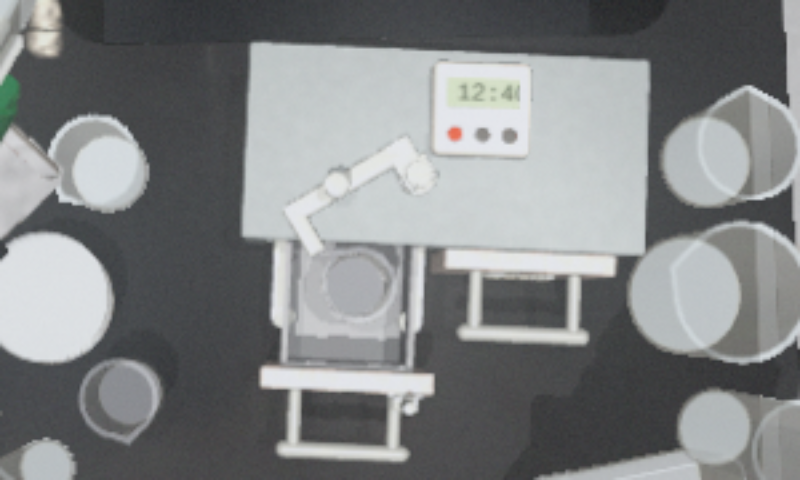

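The top view shows A shut (bar at crop row 337), B fully out (bar at row 453), the hasp swung well left, and the timer, beaker and dishes undisturbed. One numeric check before handing in.

Run:
```python
from h import *
f=lambda a,b:onz('top',[220+a*.375-.3,110+b*.375-.3],85)[0].round(1)
print('A',f(522,336),'expected shut x~577; B',f(342,452),'expected out x~499')
print(bot.close_job())
```

```text
A [ 574.7 -141.9   85. ] expected shut x~577; B [498.7 -17.7  85. ] expected out x~499
the job is handed in; nothing more can be done
None
```

The job is handed in at about 24 s: the first drawer is pushed home and still shut, the hasp is swung about 0.9 rad clear, and its neighbour is pulled out to its stop; in the final picture everything around it looks undisturbed.

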